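Replace worn dial knobs on a speed-control unit

ROBOT

A 6-joint arm with a two-finger parallel gripper is mounted at the origin on the work surface. World frame = base frame: x ahead of the robot, y to its left, z up, the work surface at z = 0. Lengths are in mm, angles in rad, forces in N, time in s.
With the tool pointing down it reaches from about 275 to 750 mm from the base axis. Payload 10.2 kg.
Tool frame: the origin (TCP) lies on the centre line of the jaws, within the pads' length; the fingertips stand 17 mm ahead of it and the grasp point (between the pads) lies 2 mm behind it (ctrl.tip_extent is the distance from the TCP to the fingertips, in mm); z points along the fingers, y is the line along which they close (so a half turn about z gives the same grasp; the last joint's range is limited). The gripper opens to 85 mm and grips with 20 to 120 N. Pads are 22 mm wide; open, the fingers measure 114 mm over their backs; the gripper's body (76 mm by 85 mm) begins 54 mm behind the grasp point. The pads swing forward as they close: fully open they stand 13 mm farther back than shut.
Start: joints at [-1.552, 0.313, 1.498, -0, 1.331, -0.223], TCP at [125.698, -509.736, 248.294] pointing down, gripper open.
Joint ranges: [-2.94, 2.94], [-0.97, 2.17], [0.19, 2.56], [-1.23, 4.37], [0.02, 3.11], [-2.88, 2.88]. Speed limits (rad/s): [2.39, 2.39, 3.01, 3.14, 3.14, 3.14].

INTERFACE

Orientations are given as a unit quaternion [w, x, y, z].
In Python, from rig import sensors, capture, ctrl, cut_out, place_of gives the robot as it stands.
- The arm moves only by the shell command python3 -m jog 'ROWS' [FORCE]. ROWS is JSON, a list of rows, each a list of 3 entries, a list of its own where there are three numbers: the shift along the world's x, y, z in mm, then the turn, a rotation vector about the world's x, y, z in degrees, then the closure, from 0 (fully open) to 1 (shut). A call has exactly 8 rows; each row is the pose to reach, as a shift and turn from the pose commanded when the call began; what a row does not reach only later rows make up. A row lasts 1/12 s, in which the tool goes at most 41.7 mm and 7.16 degrees, less where a joint would pass 70% of its speed; a pose out of reach is approached as far as the arm can. A call with a gripper value outside its range is refused whole. The fingers move at their own pace and stop on an object; FORCE is the grip in N (left out, the last holds). Time passes only in rows, so rows that repeat a pose let the fingers close, or fill a call up. It gives the time, the measured TCP pose, the force and the opening at its end, in the units of the state.
- sensors.sense(): the state, without advancing time (a new reading comes with each control period).
- capture(name): name is "side" or "top" or "wrist"; returns a dict with "color" (480x640x3 uint8, blue, green, red), "z_map" (480x640 float32, mm along the optical axis (not along the pixel's ray), 0 where there is no reading), "camera_matrix" (3x3 intrinsics, pixels), "R" (3x3) and "t" (3): a world point X has camera coordinates R X + t. Camera axes: x right, y down, z forward; pixel columns grow to the right and rows downward; lengths in mm; the calibration is good to about 2 mm. A picture is of the moment at which its call begins.
- ctrl.finish_job(): hands the job in, once; it reports no verdict.
Trained networks look in a picture, given as the dict that the camera call returned (one of the last four; its "shot" number tells which), for a name from the list of things; names that differ only in an ending like _2 or _b are one class to them, and where a whole thing is asked for, a point or a joint stands for the part that bears it (a point fixed in the world has none). Each returns a list of dicts, best first, with "p" (0 to 1); they miss things now and then, are a little off and sometimes report something else, mostly with a low value. They report only what shows in the picture. A call takes as long as a camera call. They do not tell look-alikes from the thing itself.
- cut_out(picture, query): "region" (480x640 bool, what is visible of it) and "box" ([left, top, right, bottom] in pixels, round what is visible of it).
- place_of(picture, query): "centre" ([row, column] in pixels: a listed point, or the origin of a listed thing).
The state is a dict: "time_s": time; "joints": joint angles; "dq": joint speeds; "tau": joint torques, N m; "eef_pos": TCP position; "ee_rot": TCP orientation; "force": force on the tool from outside, world axes, zero at the start; "wrist_torque": the same for the moment, N m; "grip_width": opening from 0.0 (shut) to 1.0 (fully open).
Only numpy, scipy, OpenCV 4.12 (cv2) and the standard library are available. Lean on these libraries where they do the work, as an engineer would, in place of code of your own. Each camera call takes 0.05 s, during which the arm holds its last target. There are 200 camera calls.

TASK

Pull every worn grey knob off the speed-control unit and put it in the green scrap bin, then, while all the shafts are bare, press the cap of the contact-cleaner can right down and let it spring back up. After that fit every new orange knob on a shaft of its own (any shaft), turned so that its flat matches the shaft's, pushed fully home and let go; do not spray again once a new knob is on. Leave the mug, carton and screwdriver where they are.

Things in the scene. Friction and masses are not known exactly. Their poses are not given: they have to be found in the camera images.
- unit: grey speed-control unit screwed to the counter, 120 x 340 x 30 mm, flat top with four round black dial plates; origin at the centre of its underside, y along the row of shafts (85 mm apart: at y = -127.5, -42.5, 42.5 and 127.5 mm), z up
- seat_1 (a point): fixed upright brass D-shaft 1, 24 mm in diameter, one flat 7 mm off axis, 23 mm tall above the unit's top, tip bevelled 4 mm. Point: on the axis, 28 mm above the unit's top, where the centre of a fully home knob lies (skirt resting on the unit). x: towards the flat (each shaft its own way; a white mark on the dial plate points there too); z up
- seat_2 (a point): fixed upright brass D-shaft 2, 24 mm in diameter, one flat 7 mm off axis, 23 mm tall above the unit's top, tip bevelled 4 mm. Point: on the axis, 28 mm above the unit's top, where the centre of a fully home knob lies (skirt resting on the unit). x: towards the flat (each shaft its own way; a white mark on the dial plate points there too); z up
- seat_3 (a point): fixed upright brass D-shaft 3, 24 mm in diameter, one flat 7 mm off axis, 23 mm tall above the unit's top, tip bevelled 4 mm. Point: on the axis, 28 mm above the unit's top, where the centre of a fully home knob lies (skirt resting on the unit). x: towards the flat (each shaft its own way; a white mark on the dial plate points there too); z up
- seat_4 (a point): fixed upright brass D-shaft 4, 24 mm in diameter, one flat 7 mm off axis, 23 mm tall above the unit's top, tip bevelled 4 mm. Point: on the axis, 28 mm above the unit's top, where the centre of a fully home knob lies (skirt resting on the unit). x: towards the flat (each shaft its own way; a white mark on the dial plate points there too); z up
- old_1_c (a point): worn grey knob, may be absent; if present at first home on shaft 1, lifts straight off. 56 mm tall, open end down: top 30 mm a solid cylinder 56 mm in diameter, below it a 53 mm skirt with a D-bore 26 mm deep (26.4 mm in diameter, flat 8.2 mm off axis). Point: on the axis, 28 mm above the open end; z up out of the top, x to the bore's flat (white pointer line).
- old_2_c (a point): worn grey knob, may be absent; if present at first home on shaft 2, lifts straight off. 56 mm tall, open end down: top 30 mm a solid cylinder 56 mm in diameter, below it a 53 mm skirt with a D-bore 26 mm deep (26.4 mm in diameter, flat 8.2 mm off axis). Point: on the axis, 28 mm above the open end; z up out of the top, x to the bore's flat (white pointer line).
- old_3_c (a point): worn grey knob, may be absent; if present at first home on shaft 3, lifts straight off. 56 mm tall, open end down: top 30 mm a solid cylinder 56 mm in diameter, below it a 53 mm skirt with a D-bore 26 mm deep (26.4 mm in diameter, flat 8.2 mm off axis). Point: on the axis, 28 mm above the open end; z up out of the top, x to the bore's flat (white pointer line).
- old_4_c (a point): worn grey knob, may be absent; if present at first home on shaft 4, lifts straight off. 56 mm tall, open end down: top 30 mm a solid cylinder 56 mm in diameter, below it a 53 mm skirt with a D-bore 26 mm deep (26.4 mm in diameter, flat 8.2 mm off axis). Point: on the axis, 28 mm above the open end; z up out of the top, x to the bore's flat (white pointer line).
- new_1_c (a point): new orange knob, may be absent; stands on the counter. 56 mm tall, open end down: top 30 mm a solid cylinder 56 mm in diameter, below it a 53 mm skirt with a D-bore 26 mm deep (26.4 mm in diameter, flat 8.2 mm off axis). Point: on the axis, 28 mm above the open end; z up out of the top, x to the bore's flat (white pointer line). 90 g. Slides home only with flat to flat, within 0.1 rad.
- new_2_c (a point): new orange knob, may be absent; stands on the counter. 56 mm tall, open end down: top 30 mm a solid cylinder 56 mm in diameter, below it a 53 mm skirt with a D-bore 26 mm deep (26.4 mm in diameter, flat 8.2 mm off axis). Point: on the axis, 28 mm above the open end; z up out of the top, x to the bore's flat (white pointer line). 90 g. Slides home only with flat to flat, within 0.1 rad.
- new_3_c (a point): new orange knob, may be absent; stands on the counter. 56 mm tall, open end down: top 30 mm a solid cylinder 56 mm in diameter, below it a 53 mm skirt with a D-bore 26 mm deep (26.4 mm in diameter, flat 8.2 mm off axis). Point: on the axis, 28 mm above the open end; z up out of the top, x to the bore's flat (white pointer line). 90 g. Slides home only with flat to flat, within 0.1 rad.
- new_4_c (a point): new orange knob, may be absent; stands on the counter. 56 mm tall, open end down: top 30 mm a solid cylinder 56 mm in diameter, below it a 53 mm skirt with a D-bore 26 mm deep (26.4 mm in diameter, flat 8.2 mm off axis). Point: on the axis, 28 mm above the open end; z up out of the top, x to the bore's flat (white pointer line). 90 g. Slides home only with flat to flat, within 0.1 rad.
- bin_floor (a point): green open scrap bin, fixed, outside 170 (x) x 240 (y) x 60 mm high, walls 4 mm; this point: centre of its inner floor, 5 mm above the counter
- nozzle_top (a point): centre of the top of the red nozzle cap (34 mm in diameter) on the yellow-and-blue contact-cleaner can, which stands fixed in a clamp foot (90 x 90 mm) left of the unit; can 50 mm in diameter; cap top 173 mm above the counter when up; z up
- nozzle (a joint): travel of the nozzle cap in m: 0 up, 0.008 fully down; sprung, about 1.5 N to start and 5.5 N fully down
- mug: bystander: white mug, 80 mm wide, 90 mm tall; origin at the centre of its underside
- carton: bystander: closed cardboard carton 80 x 120 x 60 mm; origin at the centre of its underside
- driver: bystander: screwdriver with a red handle, 160 mm long, lying along its own x
Not all that is in view belongs to the job. What is shaped like the part that bears old_3_c but purple or yellow is not meant.

How it is judged:
By the outcome, as a careful person would: the job done as asked, in the order asked, and still so for the second after the job is handed in, with the robot touching nothing.
Of new_1, new_2, new_3, new_4 only 3 to 4 are there at a start; the rules pass over those that are not, and their reading is None.
Of old_1, old_2, old_3, old_4 only 2 to 3 are there at a start; the rules pass over those that are not, and their reading is None.
At some moment in a run one of new_1, new_2, new_3, new_4 may be knocked a few centimetres aside while the robot is not near it.
It also fails if it takes over 210 s, if anything falls off the work surface, if the arm or the gripper's body presses on something with over 40 N, if the wrist force passes 120 N, or if a joint passes its speed limit or range.

## Working session

There is one attempt and no reset: what is moved stays moved. The work goes in short steps, Python scripts to look and compute and a shell command to move; the robot and the scene stay as the last step left them, time stands still between calls to the robot, and variables do not carry over. Pictures are saved under pics/ and viewed, on a budget of 14 in all, crops included, one or two more only if the job needs it, and the job is handed in when it is done.

```bash
ls; mkdir -p pics; cat > h.py <<'E'
import numpy as np, cv2
from rig import sensors, capture, ctrl, cut_out, place_of
def world(p,r,c,z=None,zw=None):
    K=p["camera_matrix"];R=np.array(p["R"]);t=np.array(p["t"])
    d=np.linalg.solve(K,np.array([c,r,1.0]))
    if zw is not None:
        o=-R.T@t; v=R.T@d; return o+v*(zw-o[2])/v[2]
    if z is None: z=p["z_map"][int(round(r)),int(round(c))]
    return R.T@(d*z-t)
def pix(p,X):
    q=p["camera_matrix"]@(np.array(p["R"])@np.array(X)+p["t"]); return q[:2]/q[2]
E
python3 - <<'E'
from h import *
print(sensors.sense())
for n in("top","side"):
    p=capture(n); cv2.imwrite(f"pics/{n}0.png",p["color"]); print(n,p["camera_matrix"].tolist(),np.round(p["R"],3).tolist(),np.round(p["t"],1))
    for q,zw in(("old_1_c",58),("new_1_c",28),("seat_1",58),("bin_floor",5),("nozzle_top",173),("unit",0),("mug",0),("carton",0),("driver",0)):
        for d in place_of(p,q): print(q,round(d["p"],2),np.round(d["centre"]),np.round(world(p,*d["centre"],zw=zw)))
E
```

```text
pics
{'time_s': 0.0, 'joints': array([-1.55239341e+00,  3.13440134e-01,  1.49846590e+00,  2.90536425e-05,
        1.33100411e+00, -2.23390870e-01]), 'dq': array([ 8.73183498e-04, -7.95044057e-05,  5.29063274e-04, -3.71128576e-04,
       -2.09545853e-03, -1.39250906e-04]), 'tau': array([ 2.77058298e-04, -4.12273729e+01, -2.59743261e+01, -1.87576857e-04,
        4.18272335e-03,  1.35481147e-05]), 'eef_pos': array([ 125.70332134, -509.47579779,  247.7292654 ]), 'ee_rot': array([-6.53846111e-04,  9.92701069e-01,  1.20599141e-01,  8.14342716e-05]), 'force': array([-0.44783288,  0.06692917,  0.168165  ]), 'wrist_torque': array([-0.01567614,  0.02594072, -0.03404032]), 'grip_width': 1.000059770909632}
top [[486.7089003661189, 0.0, 325.65713217821195], [0.0, 486.7089003661189, 237.88678777728876], [0.0, 0.0, 1.0]] [[0.002, -1.0, -0.0], [-0.991, -0.002, -0.132], [0.132, 0.001, -0.991]] [ -30.3  646.3 1092.2]
old_1_c 0.57 [248. 343.] [621. -69.  58.]
new_1_c 0.64 [224. 395.] [ 681. -193.   28.]
seat_1 0.66 [245. 231.] [628. 188.  58.]
bin_floor 0.75 [305. 466.] [ 491. -360.    5.]
nozzle_top 0
[... 210 characters left out ...]
 468.] [ 726. -375.    0.]
side [[445.7381756727115, 0.0, 318.3155110753508], [0.0, 445.7381756727115, 230.96113325763292], [0.0, 0.0, 1.0]] [[-0.869, -0.494, 0.017], [-0.378, 0.641, -0.668], [0.319, -0.587, -0.744]] [532.3 308.2 707.5]
old_1_c 0.89 [229. 331.] [618. -62.  58.]
new_1_c 0.66 [194. 337.] [ 672. -188.   28.]
new_1_c 0.15 [200. 278.] [ 776. -104.   28.]
seat_1 0.76 [325. 260.] [618. 191.  58.]
nozzle_top 0.78 [398. 278.] [495. 314. 173.]
unit 0.94 [289. 304.] [613.  57.   0.]
mug 0.62 [265. 217.] [794.  96.   0.]
mug 0.5 [229. 333.] [ 639. -110.    0.]
carton 0.82 [199. 277.] [ 795. -127.    0.]
carton 0.42 [352. 378.] [432. 104.   0.]
driver 0.63 [154. 356.] [ 711. -371.    0.]
```

View pics/top0.png

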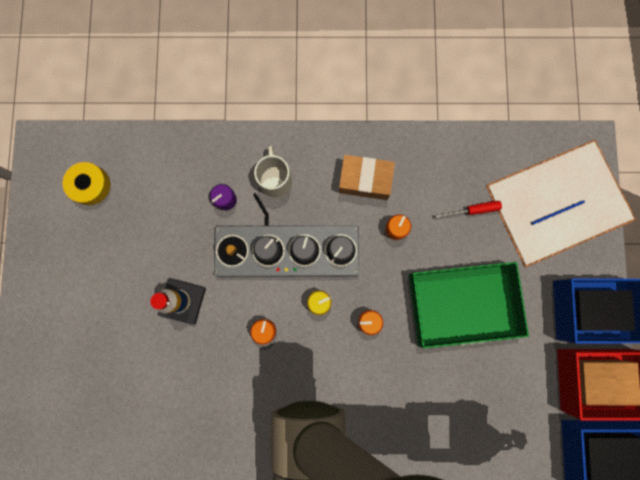

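View pics/side0.png

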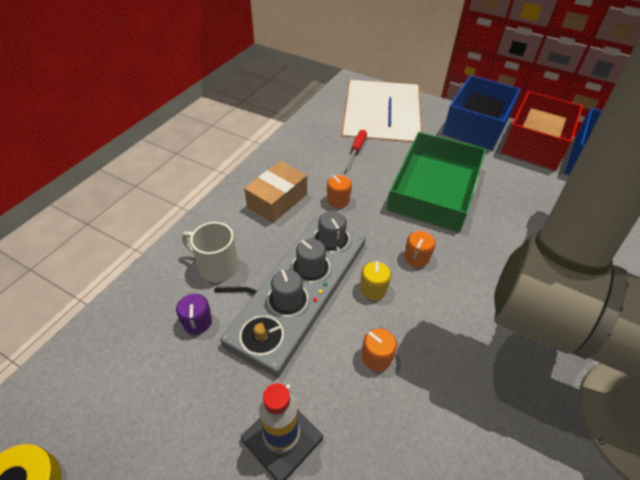

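The top view shows old grey knobs at about (268,248), (305,249) and (342,249), with a bare shaft at (231,250). New orange knobs are at (262,332), (370,322) and (398,227). Purple and yellow decoys are at (222,197) and (319,302), the bin is at (468,305), and the can's cap is at (159,301).

```bash
cat >> h.py <<'E'
def cloud(p):
    K=p["camera_matrix"];R=np.array(p["R"]);t=np.array(p["t"])
    v,u=np.mgrid[0:480,0:640]; z=p["z_map"].astype(float)
    c=np.stack([(u-K[0,2])/K[0,0]*z,(v-K[1,2])/K[1,1]*z,z],-1)
    W=(c-t)@R; W[z==0]=np.nan; return W
def tops(p,lo,hi,minA=80,xy=None):
    """discs (knob tops) at height lo..hi: centre, radius, hue, white-line yaw"""
    W=cloud(p); zz=(lo+hi)/2
    m=((W[...,2]>lo)&(W[...,2]<hi)).astype(np.uint8)
    m=cv2.morphologyEx(m,cv2.MORPH_OPEN,np.ones((3,3),np.uint8))
    n,l,s,_=cv2.connectedComponentsWithStats(m)
    hsv=cv2.cvtColor(p["color"],cv2.COLOR_BGR2HSV).astype(int); out=[]
    for i in range(1,n):
        if s[i,4]<minA: continue
        k=l==i; cs,_=cv2.findContours(k.astype(np.uint8),cv2.RETR_EXTERNAL,cv2.CHAIN_APPROX_NONE)
        pts=np.array([world(p,r,c,zw=zz)[:2] for c,r in max(cs,key=len)[:,0]],np.float32)
        (x,y),rad=cv2.minEnclosingCircle(pts)
        Wk=W[k]; h=hsv[k]
        w=(h[:,1]<70)&(h[:,2]>np.median(h[:,2])*0+130)&(np.hypot(Wk[:,0]-x,Wk[:,1]-y)<27)
        med=np.median(h,0)
        yaw=np.nan
        if w.sum()>3:
            q=Wk[w][:,:2]-[x,y]; 
            a=q.mean(0); yaw=np.degrees(np.arctan2(a[1],a[0]))
        out.append((x,y,rad,np.median(Wk[:,2]),yaw,w.sum(),med,s[i,4]))
        print(f"x {x:.1f} y {y:.1f} r {rad:.1f} z {np.median(Wk[:,2]):.1f} yaw {yaw:.1f} nw {w.sum()} hsv {med} A {s[i,4]}")
    return out
E
python3 - <<'E'
from h import *
p=capture("top")
print("new");tops(p,48,64);print("old");tops(p,78,96);print("cap");tops(p,160,182,20)
W=cloud(p)
print("shafts");tops(p,44,58,10)
m=(W[...,2]>25)&(W[...,2]<35)&(W[...,0]>480)&(W[...,0]<720)&(W[...,1]>-150)&(W[...,1]<260)
print(cv2.minAreaRect(W[m][:,:2].astype(np.float32)))
E
```

```text
new
x 793.8 y -124.0 r 71.0 z 60.7 yaw 51.3 nw 210 hsv [ 15. 159. 186.] A 1498
x 745.0 y 214.8 r 28.4 z 55.8 yaw 120.7 nw 36 hsv [143. 175. 118.] A 441
x 673.9 y -197.3 r 28.4 z 56.5 yaw -31.0 nw 13 hsv [ 14. 225. 215.] A 449
x 533.2 y -468.7 r 48.0 z 57.9 yaw nan nw 0 hsv [ 65. 179.  63.] A 159
x 498.4 y -13.3 r 28.0 z 56.2 yaw -68.5 nw 12 hsv [ 26. 226. 214.] A 471
x 481.9 y -659.5 r 76.0 z 60.8 yaw nan nw 0 hsv [20. 33. 31.] A 1835
x 454.0 y -130.0 r 28.1 z 56.4 yaw 94.8 nw 18 hsv [ 15. 215. 214.] A 484
x 444.8 y -570.0 r 30.0 z 55.6 yaw nan nw 0 hsv [110. 224.  42.] A 89
x 433.2 y 114.1 r 28.0 z 56.0 yaw -13.3 nw 11 hsv [ 13. 229. 214.] A 492
x 321.8 y -658.3 r 74.8 z 60.7 yaw nan nw 0 hsv [ 15. 161. 180.] A 1980
x 316.1 y -569.7 r 33.5 z 55.7 yaw nan nw 0 hsv [  2. 242.  57.] A 110
x 163.6 y -655.9 r 73.1 z 60.7 yaw nan nw 0 hsv [20. 30. 31.] A 2063
x 167.4 y -571.1 r 27.1 z 55.9 yaw nan nw 0 hsv [110. 235.  41.] A 87
old
x 619.3 y 21.5 r 28.3 z 86.1 yaw -17.6 nw 48 hsv [ 15.  20. 106.] A 488
x 619.4 y -62.7 r 28.4 z 86.2 yaw 144.6 nw 47 hsv [ 15.  21. 111.] A 489
x 618.4 y 105.
[... 3273 characters left out ...]
n nw 0 hsv [109. 233.  41.] A 12
x 208.7 y -570.8 r 4.0 z 52.5 yaw nan nw 0 hsv [110.  221.5  42. ] A 12
x 199.3 y -600.9 r 8.8 z 50.8 yaw nan nw 0 hsv [111. 128.   9.] A 27
x 185.6 y -571.5 r 5.8 z 52.7 yaw nan nw 0 hsv [111.  235.5  40. ] A 18
x 162.7 y -570.0 r 5.8 z 49.1 yaw nan nw 0 hsv [110.  228.   40.5] A 18
x 167.0 y -600.9 r 3.9 z 50.3 yaw nan nw 0 hsv [ 95.  154.5   8. ] A 12
x 153.5 y -601.0 r 6.8 z 51.4 yaw nan nw 0 hsv [105. 146.   9.] A 23
x 141.0 y -570.8 r 8.7 z 50.4 yaw nan nw 0 hsv [110. 231.  40.] A 27
x 137.9 y -601.1 r 3.9 z 51.9 yaw nan nw 0 hsv [ 90.  102.    9.5] A 12
((638.8583374023438, 64.44080352783203), (339.6336975097656, 159.76519775390625), 89.64923858642578)
```

```bash
python3 -m jog '[[[30,27,0],[0,0,5],0],[[60,54,0],[0,0,11],0],[[90,81,0],[0,0,17],0],[[120,108,0],[0,0,23],0],[[150,136,0],[0,0,28],0],[[180,163,0],[0,0,34],0],[[210,190,0],[0,0,39],0],[[240,217,0],[0,0,45],0]]' 40
python3 -m jog '[[[32,28,0],[0,0,4],0],[[64,57,0],[0,0,8],0],[[96,86,0],[0,0,12],0],[[128,115,0],[0,0,16],0],[[160,144,-10],[0,0,20],0],[[192,173,-20],[0,0,24],0],[[224,202,-25],[0,0,28],0],[[253,230,-30],[0,0,31],0]]'
python3 - <<'E'
from h import *
print(sensors.sense())
p=capture("wrist");cv2.imwrite("pics/w1.png",p["color"]);tops(p,78,96,200);print(np.round(p["R"],3),p["t"])
E
```

```text
time_s: 1.72
eef_pos: [366.9, -291.1, 248.5]
ee_rot: [0.0, 0.87, 0.493, 0.0]
force: [0.7, -0.7, 0.4]
grip_width: 1.002
time_s: 2.38
eef_pos: [611.7, -68.7, 219.1]
ee_rot: [-0.0, 0.707, 0.707, -0.0]
force: [1.3, -0.5, -0.1]
grip_width: 0.997
{'time_s': 2.3833, 'joints': array([-3.01945836e-01,  5.35781231e-01,  1.24577825e+00, -8.13380889e-05,
        1.36046619e+00, -3.02929417e-01]), 'dq': array([ 7.34575256e-01,  7.38599574e-01, -1.00394750e+00, -6.05050643e-04,
        2.47178251e-01,  1.35257041e-01]), 'tau': array([ -1.79666284, -56.39523983, -21.42469883,   0.13069213,
        -0.26552045,  -0.32611105]), 'eef_pos': array([611.73727698, -68.74663725, 219.10053034]), 'ee_rot': array([-1.73274070e-04,  7.06752917e-01,  7.07460434e-01, -1.35768648e-04]), 'force': array([ 1.2652799 , -0.5257112 , -0.07924904]), 'wrist_torque': array([-0.02265175, -0.05375985, -0.04777065]), 'grip_width': 0.9971562456645288}
x 776.7 y 68.3 r 28.6 z 88.4 yaw -65.9 nw 613 hsv [ 26.  30. 129.] A 1401
x 618.3 y 21.7 r 27.8 z 86.1 yaw 28.3 nw 229 hsv [60.  5. 81.] A 6296
x 618.2 y -61.0 r 27.9 z 86.1 yaw -18.8 nw 3091 hsv [ 30.   5. 136.] A 4869
[[ 1.     0.002  0.   ]
 [ 0.002 -0.962  0.272]
 [ 0.001 -0.272 -0.962]] [-612.1238334   -94.70956308  331.54178015]
```

View pics/w1.png

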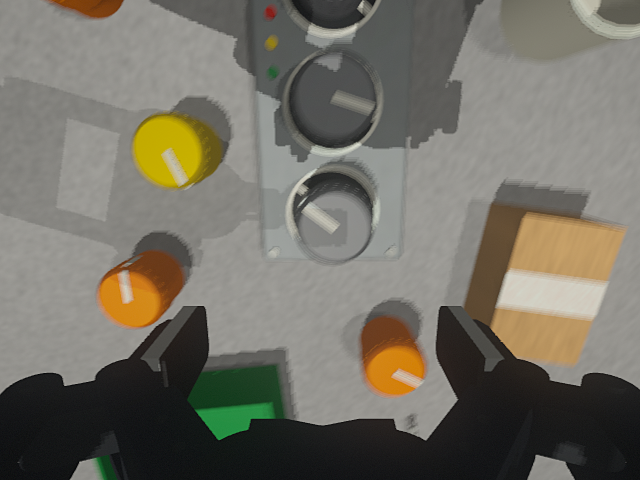

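The wrist view shows the unit's end knob at about (333,213) and the next at (335,100), with the orange knobs at (145,285) and (393,358). The finger axis is along world x, so I can go down on the knob.

```bash
python3 -m jog '[[[0,0,-30],[0,0,0],0],[[0,0,-60],[0,0,0],0],[[0,0,-90],[0,0,0],0],[[0,0,-115],[0,0,0],0],[[0,0,-135],[0,0,0],0],[[0,0,-148],[0,0,0],0],[[0,0,-148],[0,0,0],0],[[0,0,-148],[0,0,0],0]]' 40
python3 -m jog '[[[0,0,0],[0,0,0],1],[[0,0,0],[0,0,0],1],[[0,0,0],[0,0,0],1],[[0,0,0],[0,0,0],1],[[0,0,0],[0,0,0],1],[[0,0,0],[0,0,0],1],[[0,0,0],[0,0,0],1],[[0,0,0],[0,0,0],1]]' 40
```

```text
time_s: 3.1
eef_pos: [610.5, -70.5, 71.7]
ee_rot: [-0.0, 0.708, 0.706, -0.0]
force: [0.1, 1.3, 1.0]
grip_width: 0.996
time_s: 3.77
eef_pos: [616.2, -71.3, 76.5]
ee_rot: [0.008, 0.708, 0.706, 0.005]
force: [17.8, 1.2, 6.6]
grip_width: 0.636
```

```bash
python3 -m jog '[[[0,0,0],[0,0,0],0],[[0,0,0],[0,0,0],0],[[0,0,0],[0,0,0],0],[[2,3,0],[0,0,0],0],[[4,5,0],[0,0,0],0],[[8,8.5,0],[0,0,0],0],[[8,8.5,0],[0,0,0],0],[[8,8.5,0],[0,0,0],0]]' 40
python3 -m jog '[[[0,0,0],[0,0,0],1],[[0,0,0],[0,0,0],1],[[0,0,0],[0,0,0],1],[[0,0,0],[0,0,0],1],[[0,0,0],[0,0,0],1],[[0,0,0],[0,0,0],1],[[0,0,0],[0,0,0],1],[[0,0,0],[0,0,0],1]]' 40
```

```text
time_s: 4.43
eef_pos: [618.7, -61.7, 71.6]
ee_rot: [-0.0, 0.708, 0.706, -0.0]
force: [0.2, -0.2, -0.1]
grip_width: 0.996
time_s: 5.1
eef_pos: [618.7, -62.1, 72.0]
ee_rot: [0.0, 0.708, 0.706, 0.0]
force: [0.7, -1.8, 3.2]
grip_width: 0.643
```

```bash
python3 -m jog '[[[0,0,15],[0,0,0],1],[[0,0,40],[0,0,0],1],[[0,0,75],[0,0,0],1],[[-25,-40,85],[0,0,0],1],[[-45,-75,85],[0,0,0],1],[[-65,-110,85],[0,0,0],1],[[-85,-145,85],[0,0,0],1],[[-105,-180,85],[0,0,0],1]]'
python3 -m jog '[[[-15,-25,0],[0,0,0],1],[[-28,-48,0],[0,0,0],1],[[-28,-48,0],[0,0,0],1],[[-28,-48,-30],[0,0,0],1],[[-28,-48,-60],[0,0,0],1],[[-28,-48,-90],[0,0,0],1],[[-28,-48,-98],[0,0,0],1],[[-28,-48,-98],[0,0,0],1]]'
```

```text
time_s: 5.77
eef_pos: [512.6, -242.3, 156.4]
ee_rot: [-0.0, 0.708, 0.706, -0.0]
force: [1.3, -1.1, -1.3]
grip_width: 0.642
time_s: 6.43
eef_pos: [485.3, -287.9, 56.7]
ee_rot: [-0.002, 0.708, 0.706, -0.0]
force: [0.3, 0.7, -0.6]
grip_width: 0.646
```

```bash
python3 -m jog '[[[0,0,-6],[0,0,0],0],[[0,0,-6],[0,0,0],0],[[0,0,-6],[0,0,0],0],[[0,0,-6],[0,0,0],0],[[0,0,35],[0,0,0],0],[[0,0,70],[0,0,0],0],[[15,35,80],[0,0,0],0],[[30,70,80],[0,0,0],0]]'
python3 -m jog '[[[15,35,0],[0,0,0],0],[[30,70,0],[0,0,0],0],[[45,105,0],[0,0,0],0],[[60,140,0],[0,0,0],0],[[75,175,0],[0,0,0],0],[[90,210,0],[0,0,0],0],[[103,240,0],[0,0,0],0],[[103,240,0],[0,0,0],0]]'
python3 - <<'E'
from h import *
print(sensors.sense()["eef_pos"])
p=capture("wrist");tops(p,78,96,1500)
p=capture("top");cv2.imwrite("pics/t1.png",p["color"][200:380,380:560].repeat(3,0).repeat(3,1))
E
```

```text
time_s: 7.1
eef_pos: [517.4, -220.4, 143.2]
ee_rot: [0.004, 0.709, 0.705, 0.001]
force: [1.4, -0.1, -0.0]
grip_width: 0.997
time_s: 7.77
eef_pos: [620.4, 26.1, 139.6]
ee_rot: [0.0, 0.706, 0.708, 0.001]
force: [-0.5, -0.6, -0.5]
grip_width: 1.001
[620.42126806  26.13950006 139.57273691]
x 618.0 y 106.7 r 27.5 z 86.1 yaw 102.4 nw 2820 hsv [60.  4. 89.] A 12715
x 763.3 y 91.3 r 31.5 z 86.6 yaw -130.5 nw 1731 hsv [ 26.  30. 134.] A 3288
x 618.6 y 25.1 r 27.5 z 86.1 yaw -95.1 nw 6590 hsv [ 38.   5. 142.] A 8877
```

View pics/t1.png

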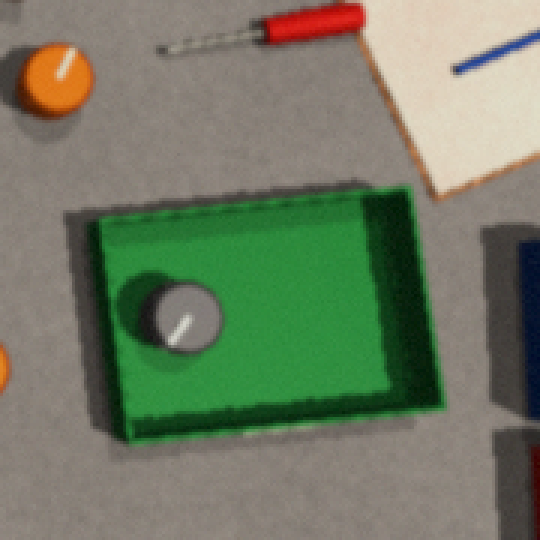

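The knob is upright in the bin, at crop (190,317). I go on to the next.

```bash
python3 -m jog '[[[-1.5,-4,-20],[0,0,0],0],[[-1.5,-4,-45],[0,0,0],0],[[-1.5,-4,-69],[0,0,0],0],[[-1.5,-4,-69],[0,0,0],0],[[-1.5,-4,-69],[0,0,0],0],[[-1.5,-4,-69],[0,0,0],1],[[-1.5,-4,-69],[0,0,0],1],[[-1.5,-4,-69],[0,0,0],1]]'
python3 -m jog '[[[0,0,0],[0,0,0],1],[[0,0,0],[0,0,0],1],[[0,0,0],[0,0,0],1],[[0,0,15],[0,0,0],1],[[0,0,40],[0,0,0],1],[[0,0,75],[0,0,0],1],[[0,0,85],[0,0,0],1],[[0,0,85],[0,0,0],1]]'
```

```text
time_s: 8.53
eef_pos: [618.3, 16.6, 71.7]
ee_rot: [0.001, 0.708, 0.706, 0.001]
force: [-1.8, -1.7, 5.6]
grip_width: 0.643
time_s: 9.2
eef_pos: [618.9, 16.7, 158.4]
ee_rot: [0.003, 0.708, 0.706, 0.002]
force: [0.5, 0.1, -1.3]
grip_width: 0.643
```

```bash
python3 -m jog '[[[-13,-38,0],[0,0,0],1],[[-26,-76,0],[0,0,0],1],[[-39,-114,0],[0,0,0],1],[[-52,-152,0],[0,0,0],1],[[-65,-190,0],[0,0,0],1],[[-78,-228,0],[0,0,0],1],[[-91,-266,0],[0,0,0],1],[[-104,-304,0],[0,0,0],1]]'
python3 -m jog '[[[-15,-40,0],[0,0,0],1],[[-24,-75,0],[0,0,0],1],[[-24,-75,0],[0,0,0],1],[[-24,-75,-30],[0,0,0],1],[[-24,-75,-60],[0,0,0],1],[[-24,-75,-90],[0,0,0],1],[[-24,-75,-104],[0,0,0],1],[[-24,-75,-104],[0,0,0],1]]'
```

```text
time_s: 9.87
eef_pos: [512.1, -288.4, 153.2]
ee_rot: [-0.001, 0.708, 0.706, -0.0]
force: [1.9, -0.4, -0.6]
grip_width: 0.643
time_s: 10.53
eef_pos: [487.9, -360.6, 46.2]
ee_rot: [-0.004, 0.708, 0.706, 0.0]
force: [-0.1, -0.6, -0.9]
grip_width: 0.642
```

Next knob at (618.2,106.3): shift (+130,+467) in total.

```bash
python3 -m jog '[[[0,0,0],[0,0,0],0],[[0,0,0],[0,0,0],0],[[0,0,0],[0,0,0],0],[[0,0,0],[0,0,0],0],[[0,0,35],[0,0,0],0],[[0,0,70],[0,0,0],0],[[9,35,95],[0,0,0],0],[[18,70,95],[0,0,0],0]]'
python3 -m jog '[[[10,38,0],[0,0,0],0],[[20,76,0],[0,0,0],0],[[30,114,0],[0,0,0],0],[[40,152,0],[0,0,0],0],[[50,190,0],[0,0,0],0],[[62,228,0],[0,0,0],0],[[74,266,0],[0,0,0],0],[[85,304,0],[0,0,0],0]]'
python3 -m jog '[[[14,45,0],[0,0,0],0],[[26,90,0],[0,0,0],0],[[26,93,0],[0,0,0],0],[[26,93,0],[0,0,0],0],[[26,93,0],[0,0,0],0],[[26,93,0],[0,0,0],0],[[26,93,0],[0,0,0],0],[[26,93,0],[0,0,0],0]]'
```

```text
time_s: 11.2
eef_pos: [508.9, -294.0, 151.3]
ee_rot: [0.005, 0.709, 0.705, 0.0]
force: [1.6, -0.4, 0.7]
grip_width: 1.0
time_s: 11.87
eef_pos: [593.0, 13.9, 146.4]
ee_rot: [0.001, 0.708, 0.706, 0.0]
force: [0.9, -0.5, -0.3]
grip_width: 1.003
time_s: 12.53
eef_pos: [618.6, 103.5, 146.0]
ee_rot: [0.0, 0.709, 0.706, 0.0]
force: [-0.2, 0.3, -0.0]
grip_width: 1.0
```

```bash
python3 -m jog '[[[0,2.5,-25],[0,0,0],0],[[0,2.5,-50],[0,0,0],0],[[0,2.5,-75],[0,0,0],0],[[0,2.5,-75],[0,0,0],0],[[0,2.5,-75],[0,0,0],0],[[0,2.5,-75],[0,0,0],1],[[0,2.5,-75],[0,0,0],1],[[0,2.5,-75],[0,0,0],1]]'
python3 -m jog '[[[0,0,0],[0,0,0],1],[[0,0,0],[0,0,0],1],[[0,0,0],[0,0,0],1],[[0,0,15],[0,0,0],1],[[0,0,40],[0,0,0],1],[[0,0,75],[0,0,0],1],[[0,0,85],[0,0,0],1],[[0,0,85],[0,0,0],1]]'
python3 -m jog '[[[-8,-38,0],[0,0,0],1],[[-16,-76,0],[0,0,0],1],[[-24,-114,0],[0,0,0],1],[[-32,-152,0],[0,0,0],1],[[-40,-190,0],[0,0,0],1],[[-48,-228,0],[0,0,0],1],[[-56,-266,0],[0,0,0],1],[[-64,-304,0],[0,0,0],1]]'
python3 -m jog '[[[-9,-38,0],[0,0,0],1],[[-18,-76,0],[0,0,0],1],[[-27,-114,0],[0,0,0],1],[[-36,-152,0],[0,0,0],1],[[-45,-190,0],[0,0,0],1],[[-55,-228,0],[0,0,0],1],[[-55,-228,0],[0,0,0],1],[[-55,-228,0],[0,0,0],1]]'
```

```text
time_s: 13.2
eef_pos: [618.9, 107.3, 72.7]
ee_rot: [0.001, 0.708, 0.706, 0.0]
force: [-1.5, -1.4, 3.9]
grip_width: 0.641
time_s: 13.87
eef_pos: [620.0, 107.4, 159.9]
ee_rot: [0.003, 0.708, 0.706, 0.003]
force: [-0.3, -0.5, -0.7]
grip_width: 0.641
time_s: 14.53
eef_pos: [553.4, -198.1, 154.6]
ee_rot: [-0.001, 0.708, 0.706, -0.0]
force: [0.5, -0.7, -0.9]
grip_width: 0.644
time_s: 15.2
eef_pos: [498.3, -425.9, 153.9]
ee_rot: [-0.001, 0.709, 0.705, 0.0]
force: [-0.5, 1.4, -1.5]
grip_width: 0.641
```

```bash
python3 -m jog '[[[0,0,-30],[0,0,0],1],[[0,0,-60],[0,0,0],1],[[0,0,-90],[0,0,0],1],[[0,0,-104],[0,0,0],1],[[0,0,-104],[0,0,0],1],[[0,0,-104],[0,0,0],0],[[0,0,-104],[0,0,0],0],[[0,0,-104],[0,0,0],0]]'
python3 -m jog '[[[0,0,0],[0,0,0],0],[[0,0,0],[0,0,0],0],[[0,0,35],[0,0,0],0],[[0,0,70],[0,0,0],0],[[0,0,105],[0,0,0],0],[[0,0,145],[0,0,0],0.5],[[0,0,170],[0,0,0],1],[[0,0,170],[0,0,0],1]]'
python3 - <<'E'
from h import *
print(ctrl.tip_extent)
p=capture("top");print("new");tops(p,48,64);print("cap");tops(p,160,182,20)
cv2.imwrite("pics/t2.png",cv2.resize(p["color"][210:360,130:530],None,fx=2,fy=2,interpolation=cv2.INTER_CUBIC))
for z in(30,):
  W=cloud(p);m=(abs(W[...,2]-30)<4)&(W[...,0]>480)&(W[...,0]<720)&(W[...,1]>-140)&(W[...,1]<280)
  print(cv2.minAreaRect(W[m][:,:2].astype(np.float32)))
for c in ((618.5,191),(618.5,106.5),(618.5,22),(618.5,-62.5)):
  # shaft-top centroid, white ring marks
  k=(np.hypot(W[...,0]-c[0],W[...,1]-c[1])<20)&(W[...,2]>44)&(W[...,2]<58)
  print("shaft",W[k].mean(0),k.sum(),(W[k].min(0)+W[k].max(0))/2)
E
```

```text
time_s: 15.87
eef_pos: [500.1, -424.4, 52.7]
ee_rot: [0.001, 0.708, 0.706, -0.0]
force: [0.6, 0.0, 0.2]
grip_width: 0.996
time_s: 16.53
eef_pos: [500.7, -425.9, 228.8]
ee_rot: [0.006, 0.708, 0.706, -0.001]
force: [0.3, -0.8, 1.4]
grip_width: 0.603
17.0
new
x 794.9 y -124.6 r 72.5 z 60.7 yaw 176.9 nw 202 hsv [ 15. 157. 201.] A 1470
x 745.0 y 214.9 r 28.3 z 56.1 yaw 121.9 nw 38 hsv [143. 174. 129.] A 439
x 674.3 y -197.5 r 28.0 z 56.2 yaw -31.8 nw 15 hsv [ 14. 223. 228.] A 456
x 501.3 y -421.9 r 29.0 z 60.2 yaw -39.8 nw 175 hsv [ 16.  20. 121.] A 463
x 498.4 y -13.3 r 28.0 z 56.2 yaw -69.8 nw 17 hsv [ 26. 225. 228.] A 472
x 491.7 y -290.5 r 28.7 z 60.1 yaw -140.9 nw 4 hsv [19. 20. 55.] A 464
x 490.4 y -353.7 r 28.5 z 60.2 yaw 172.6 nw 9 hsv [17. 21. 57.] A 396
x 454.0 y -130.0 r 28.1 z 56.5 yaw nan nw 0 hsv [ 11. 229. 141.] A 490
x 432.8 y 113.5 r 28.2 z 55.9 yaw nan nw 0 hsv [ 11. 230. 140.] A 492
x 322.8 y -660.2 r 75.7 z 60.7 yaw nan nw 0 hsv [ 15. 159. 198.] A 1257
x 163.8 y -655.7 r 71.4 z 60.7 yaw nan nw 0 hsv [18. 28. 35.] A 2055
x 162.3 y -571.8 r 38.3 z 56.4 yaw nan nw 0 hsv [110. 222.  46.] A 124
cap
x 500.7 y 310.1 r 18.1 z 172.8 yaw nan nw 1 hsv [  1. 232. 213.] A 239
((637.6986083984375, 90.31940460205078), (186.20301818847656, 393.60174560546875), 5.073879718780518)
shaft [618.98171604 191.53634056  52.44592406] 73 [619.00245968 192.06204688  51.9509967 ]
shaft [617.44066711 107.20616707  53.15102435] 73 [617.82954095 106.45650661  52.80395195]
shaft [617.80464203  22.12561655  51.90352952] 72 [618.14759528  22.22832792  51.21736026]
shaft [621.08850748 -64.08951346  52.6338062 ] 70 [620.43382739 -63.24042039  52.08777739]
```

View pics/t2.png

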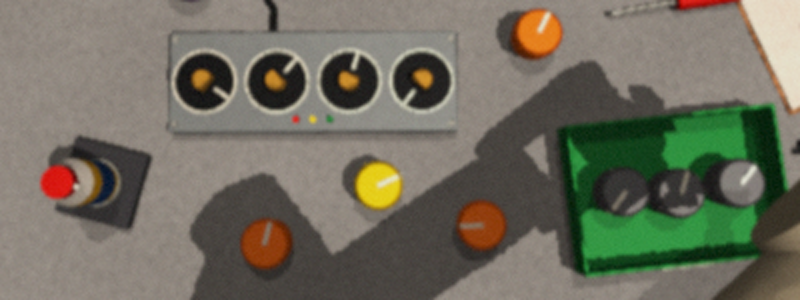

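All four shafts are bare and three grey knobs are in the bin. The dial marks can be seen around (205,82), (277,82), (349,80) and (422,80). Now the spray: go to the cap at (500.7,310).

```bash
python3 -m jog '[[[0,38,0],[0,0,0],1],[[0,76,0],[0,0,0],1],[[0,114,0],[0,0,0],1],[[0,152,0],[0,0,0],1],[[0,190,0],[0,0,0],1],[[0,228,0],[0,0,0],1],[[0,266,0],[0,0,0],1],[[0,304,0],[0,0,0],1]]'
python3 -m jog '[[[0,38,0],[0,0,0],1],[[0,76,0],[0,0,0],1],[[0,114,0],[0,0,0],1],[[0,152,0],[0,0,0],1],[[0,190,0],[0,0,0],1],[[0,228,0],[0,0,0],1],[[0,266,0],[0,0,0],1],[[0,304,0],[0,0,0],1]]'
python3 -m jog '[[[0,38,0],[0,0,0],1],[[0,76,0],[0,0,0],1],[[0,114,0],[0,0,0],1],[[0,127,0],[0,0,0],1],[[0,127,0],[0,0,0],1],[[0,127,0],[0,0,0],1],[[0,127,0],[0,0,0],1],[[0,127,0],[0,0,0],1]]'
```

```text
time_s: 17.25
eef_pos: [498.7, -118.6, 220.7]
ee_rot: [-0.001, 0.708, 0.706, -0.0]
force: [0.5, 0.1, 0.4]
grip_width: -0.002
time_s: 17.92
eef_pos: [498.7, 185.3, 220.7]
ee_rot: [-0.001, 0.708, 0.706, -0.001]
force: [0.4, -1.3, 0.4]
grip_width: -0.006
time_s: 18.58
eef_pos: [499.8, 309.1, 221.6]
ee_rot: [-0.0, 0.709, 0.706, -0.0]
force: [0.6, 0.1, 0.4]
grip_width: 0.001
```

```bash
python3 -m jog '[[[0,0,-15],[0,0,0],1],[[0,0,-25],[0,0,0],1],[[0,0,-30],[0,0,0],1],[[0,0,-33],[0,0,0],1],[[0,0,-36],[0,0,0],1],[[0,0,-36],[0,0,0],1],[[0,0,-36],[0,0,0],1],[[0,0,-36],[0,0,0],1]]'
```

```text
time_s: 19.25
eef_pos: [499.8, 310.4, 186.4]
ee_rot: [0.0, 0.708, 0.706, 0.0]
force: [-0.8, -2.3, 3.0]
grip_width: -0.0
```

```bash
python3 -m jog '[[[0,0,-1.5],[0,0,0],1],[[0,0,-3],[0,0,0],1],[[0,0,-4],[0,0,0],1],[[0,0,-5],[0,0,0],1],[[0,0,-6],[0,0,0],1],[[0,0,-6],[0,0,0],1],[[0,0,-6],[0,0,0],1],[[0,0,-6],[0,0,0],1]]'; python3 -c "
from h import *
print(capture('side')['shot'],sensors.sense()['force'])"
```

```text
time_s: 19.92
eef_pos: [499.9, 310.5, 181.9]
ee_rot: [0.001, 0.708, 0.706, 0.001]
force: [-5.0, -4.0, 17.1]
grip_width: -0.0
8 [-5.01736433 -3.78282429 17.58694302]
```

```bash
python3 -m jog '[[[0,0,6],[0,0,0],1],[[0,0,25],[0,0,0],1],[[0,0,50],[0,0,0],1],[[0,0,85],[0,0,0],1],[[15,-35,100],[0,0,0],0.5],[[30,-70,110],[0,0,0],0],[[45,-105,110],[0,0,0],0],[[60,-140,110],[0,0,0],0]]'
python3 -m jog '[[[5,-35,0],[0,0,0],0],[[5,-70,0],[0,0,0],0],[[5,-70,0],[0,0,0],0],[[5,-70,0],[0,0,0],0],[[5,-70,0],[0,0,0],0],[[5,-70,0],[0,0,0],0],[[5,-70,0],[0,0,0],0],[[5,-70,0],[0,0,0],0]]'
python3 - <<'E'
from h import *
print(sensors.sense()["eef_pos"])
p=capture("side");W=cloud(p);m=(np.hypot(W[...,0]-500,W[...,1]-310)<30)&(W[...,2]>150);print("cap z",np.percentile(W[m][:,2],[50,90]))
p=capture("wrist");np.savez("w2.npz",**{k:p[k] for k in("color","z_map","camera_matrix","R","t")});cv2.imwrite("pics/w2.png",p["color"]);tops(p,50,60,800)
W=cloud(p)
for c in ((618.5,191.5),(618,107),(618,22),(619,-62.5)):
  k=(np.hypot(W[...,0]-c[0],W[...,1]-c[1])<20)&(W[...,2]>50)&(W[...,2]<56)
  print("shaft",W[k].mean(0),k.sum(),(W[k].min(0)+W[k].max(0))/2)
E
```

```text
time_s: 20.63
eef_pos: [560.0, 169.3, 290.0]
ee_rot: [0.0, 0.708, 0.707, 0.001]
force: [1.5, -0.3, -0.1]
grip_width: 0.566
time_s: 21.3
eef_pos: [564.4, 101.4, 289.6]
ee_rot: [-0.0, 0.707, 0.707, 0.0]
force: [-0.4, -0.1, -0.1]
grip_width: 0.999
[564.44708856 101.36262974 289.6354016 ]
cap z [173.54947107 174.96765514]
x 742.8 y 216.9 r 28.3 z 56.1 yaw 117.1 nw 238 hsv [142. 143. 146.] A 3430
x 432.7 y 115.9 r 28.1 z 56.0 yaw -19.2 nw 149 hsv [ 16. 211. 207.] A 2714
x 497.1 y -10.3 r 28.0 z 56.0 yaw -69.6 nw 114 hsv [ 28. 230. 210.] A 2062
shaft [617.59013809 193.52527486  52.85391222] 461 [617.2373068  192.74834455  52.75361757]
shaft [616.12868334 108.86919958  52.87735774] 381 [617.29757143 107.61427817  52.74315814]
shaft [616.44207698  24.03647593  52.90703825] 312 [616.93446072  23.0758306   52.46915787]
shaft [619.65181726 -61.83610054  52.8632662 ] 270 [619.15583901 -61.34925326  52.89037612]
```

View pics/w2.png

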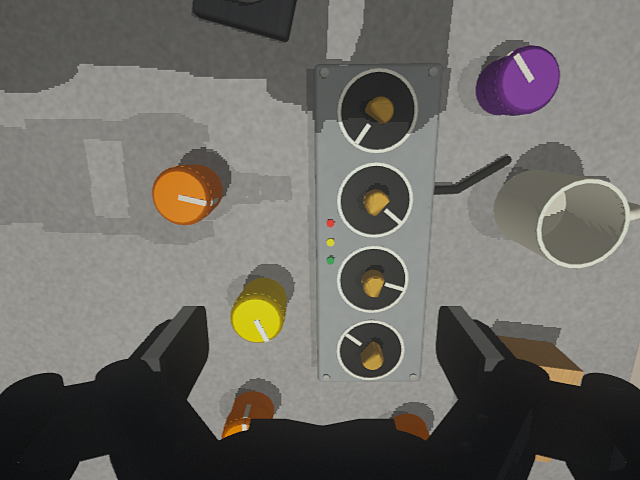

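The wrist view shows the marks on the dial plates at (363,135), (393,215), (393,287) and (353,339), and the new knob at (188,194). The cap is back at 173.5 mm. Next I measure the yaws.

```bash
cat >> h.py <<'E'
def marks(p,C,zt,r0,r1,thr=150,rect=None):
    """rectify plane z=zt round each centre at 4 px/mm; yaw of white line between r0 and r1 mm; also returns the ring centre"""
    out=[]
    for c in C:
        S=320;g=(np.arange(S)-S/2)/4
        X,Y=np.meshgrid(c[0]+g,c[1]+g)
        P=np.stack([X,Y,np.full_like(X,zt)],-1)@np.array(p["R"]).T+p["t"]
        u=P@p["camera_matrix"].T; u=(u[...,:2]/u[...,2:]).astype(np.float32)
        im=cv2.remap(p["color"],u[...,0],u[...,1],cv2.INTER_LINEAR)
        hsv=cv2.cvtColor(im,cv2.COLOR_BGR2HSV).astype(int)
        r=np.hypot(X-c[0],Y-c[1])
        w=(hsv[...,1]<90)&(hsv[...,2]>thr)&(r>r0)&(r<r1)
        n,l,s,_=cv2.connectedComponentsWithStats(w.astype(np.uint8))
        if n<2: out.append((np.nan,)*3+(0,)); continue
        i=1+np.argmax(s[1:,4]); w=l==i
        q=np.stack([X[w]-c[0],Y[w]-c[1]],1); a=q.mean(0)
        d=np.linalg.svd(q-a,full_matrices=False)[2][0]; d*=np.sign(d@a)
        off=a[0]*d[1]-a[1]*d[0]
        out.append((np.degrees(np.arctan2(a[1],a[0])),np.degrees(np.arctan2(d[1],d[0])),off,int(w.sum()),im))
    return out
def rings(p,C,zt=30.5):
    o=[]
    for c in C:
        S=400;g=(np.arange(S)-S/2)/4
        X,Y=np.meshgrid(c[0]+g,c[1]+g)
        P=np.stack([X,Y,np.full_like(X,zt)],-1)@np.array(p["R"]).T+p["t"]
        u=P@p["camera_matrix"].T; u=(u[...,:2]/u[...,2:]).astype(np.float32)
        im=cv2.remap(p["color"],u[...,0],u[...,1],cv2.INTER_LINEAR)
        v=im.max(2); dark=(v<75).astype(np.uint8)
        dark=cv2.morphologyEx(dark,cv2.MORPH_OPEN,np.ones((3,3)))
        n,l,s,ce=cv2.connectedComponentsWithStats(dark)
        i=1+np.argmax(s[1:,4]);cs,_=cv2.findContours((l==i).astype(np.uint8),cv2.RETR_EXTERNAL,cv2.CHAIN_APPROX_NONE)
        (x,y),rr=cv2.minEnclosingCircle(cs[0]); e=cv2.fitEllipse(cv2.convexHull(cs[0]))
        o.append((c[0]+(e[0][0]-S/2)/4,c[1]+(e[0][1]-S/2)/4,e[1][0]/8,e[1][1]/8))
    return o
E
python3 - <<'E'
from h import *
d=np.load("w2.npz");p={k:d[k] for k in d}
C=[(617.8,192.8),(617.5,107.6),(617.5,23),(618.2,-61.5)]
R=rings(p,C)
for r in R: print("ring",np.round(r,1))
rows=[]
for m in marks(p,[r[:2] for r in R],30.5,17,28.5): print("mark",np.round(m[:4],1)); rows.append(m[4])
k=marks(p,[(432.7,115.9)],56,5,26)[0];print("knobA",np.round(k[:4],1));rows.append(k[4])
p=capture("top")
for r in rings(p,C): print("topring",np.round(r,1))
for c in((674,-197.4),(454,-130),(432.9,113.8)): 
  k=marks(p,[c],56,3,26,110)[0];print("knob top",c,np.round(k[:4],1));rows.append(k[4])
cv2.imwrite("pics/m.png",cv2.resize(np.vstack([np.hstack(rows[:4]),np.hstack(rows[4:8])]),None,fx=.6,fy=.6))
E
```

```text
ring [617.7 192.7  34.5  34.5]
ring [618.3 107.4  34.1  34.3]
ring [619.   22.3  34.1  34.3]
ring [619.5 -62.9  34.1  34.3]
mark [-1.239e+02 -1.245e+02 -2.000e-01  7.820e+02]
mark [-4.06e+01 -4.04e+01  1.00e-01  7.72e+02]
mark [-18.6 -16.4   0.8 758. ]
mark [144.2 142.   -0.9 782. ]
knobA [-1.890e+01 -1.310e+01  1.500e+00  1.574e+03]
topring [570.1 143.    0.8   2.5]
topring [614.8  91.7  16.8  55.4]
topring [619.2  21.6  32.4  32.8]
topring [619.8 -63.7  32.4  32.7]
knob top (674, -197.4) [-3.140e+01 -2.730e+01  1.000e+00  1.501e+03]
knob top (454, -130) [ 1.3050e+02  4.0600e+01 -9.0000e+00  1.9888e+04]
knob top (432.9, 113.8) [8.8400e+01 1.7840e+02 8.4000e+00 2.0857e+04]
```

View pics/m.png

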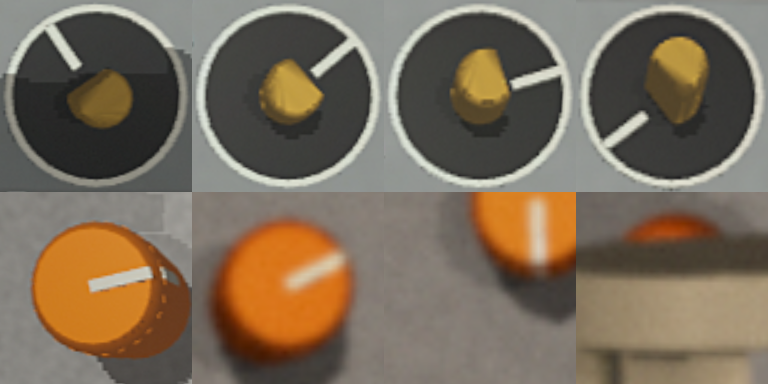

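The image strip shows that knob B has been knocked: it now lies near (473,-162) with its pointer about +y. I start with knob A, then measure again from close by.

```bash
python3 -m jog '[[[-25,3,-25],[0,0,0],0],[[-50,6,-50],[0,0,0],0],[[-75,9,-75],[0,0,0],0],[[-100,12,-100],[0,0,0],0],[[-131,13,-120],[0,0,0],0],[[-131,13,-140],[0,0,0],0],[[-131,13,-140],[0,0,0],0],[[-131,13,-140],[0,0,0],0]]'
python3 - <<'E'
from h import *
print(sensors.sense()["eef_pos"])
p=capture("wrist");t=tops(p,54.5,60,1500)
for a in t:
  if a[6][1]>100: print(np.round(marks(p,[a[:2]],56,4,26)[0][:4],1))
p=capture("top");t=tops(p,54,60,150)
for a in t:
  if a[6][1]>100 and a[2]<35 and a[1]>-250: print(np.round(a[:2]),np.round(marks(p,[a[:2]],56,4,26,110)[0][:4],1))
E
```

```text
time_s: 22.12
eef_pos: [434.0, 113.5, 150.1]
ee_rot: [-0.0, 0.708, 0.706, -0.0]
force: [0.6, 0.4, 1.1]
grip_width: 0.999
[433.96531528 113.45982944 150.09962242]
x 431.1 y 116.2 r 25.3 z 56.3 yaw -17.2 nw 348 hsv [ 17. 198. 212.] A 5218
x 495.2 y 0.2 r 21.7 z 56.2 yaw -77.6 nw 47 hsv [ 27. 255. 208.] A 1653
[-1.810e+01 -1.310e+01  1.300e+00  1.836e+03]
[-77.1 -33.9  10.5 394. ]
x 739.0 y 215.2 r 22.2 z 56.7 yaw 91.9 nw 38 hsv [143. 172. 123.] A 164
x 677.1 y -197.4 r 24.8 z 56.9 yaw -39.4 nw 11 hsv [ 14. 224. 219.] A 207
x 478.4 y -165.5 r 26.3 z 56.8 yaw 90.6 nw 8 hsv [ 15. 214. 220.] A 278
[739. 215.] [  93.1  129.9    6.7 3599. ]
[ 677. -197.] [ -24.    31.    12.5 1930. ]
[ 478. -165.] [ 9.090e+01  8.730e+01 -9.000e-01  1.661e+03]
```

```bash
python3 -m jog '[[[-1,1,-30],[0,0,0],0],[[-1,1,-60],[0,0,0],0],[[-1,1,-90],[0,0,0],0],[[-1,1,-108],[0,0,0],0],[[-1,1,-108],[0,0,0],0],[[-1,1,-108],[0,0,0],0],[[-1,1,-108],[0,0,0],1],[[-1,1,-108],[0,0,0],1]]' 40
python3 -m jog '[[[0,0,0],[0,0,0],1],[[0,0,0],[0,0,0],1],[[0,0,0],[0,0,0],1],[[0,0,0],[0,0,0],1],[[0,0,0],[0,0,0],1],[[0,0,0],[0,0,0],1],[[0,0,0],[0,0,0],1],[[0,0,0],[0,0,0],1]]'
python3 -m jog '[[[0,0,20],[0,0,0],1],[[0,0,50],[0,0,0],1],[[0,0,85],[0,0,0],1],[[0,0,115],[0,0,0],1],[[0,0,115],[0,0,0],1],[[0,0,115],[0,0,0],1],[[0,0,115],[0,0,0],1],[[0,0,115],[0,0,0],1]]'
python3 - <<'E'
from h import *
print(sensors.sense()["eef_pos"])
p=capture("wrist");cv2.imwrite("pics/w3.png",p["color"])
E
```

```text
time_s: 22.88
eef_pos: [433.8, 114.4, 43.3]
ee_rot: [0.001, 0.708, 0.706, 0.001]
force: [0.5, -0.2, -0.2]
grip_width: 0.75
time_s: 23.55
eef_pos: [433.5, 114.4, 43.3]
ee_rot: [0.001, 0.708, 0.706, 0.001]
force: [-1.0, 0.2, 9.0]
grip_width: 0.645
time_s: 24.22
eef_pos: [432.0, 114.4, 155.7]
ee_rot: [-0.001, 0.708, 0.706, -0.001]
force: [-0.2, 0.2, -1.0]
grip_width: 0.641
[431.95297279 114.38568129 155.74566853]
```

View pics/w3.png

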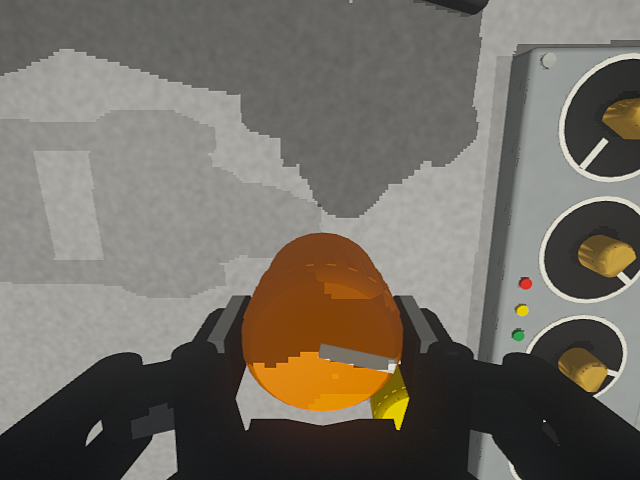

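The held knob is at (323,375) with its pointer at (358,358). I measure it in hand.

```bash
cat >> h.py <<'E'
def held():
    s=sensors.sense();e=s["eef_pos"]
    p=capture("wrist");W=cloud(p)
    k=(np.hypot(W[...,0]-e[0],W[...,1]-e[1])<34)&(abs(W[...,2]-e[2])<60)
    sat=cv2.cvtColor(p["color"],cv2.COLOR_BGR2HSV)[...,1]>120
    h,b=np.histogram(W[k&sat][:,2],np.arange(e[2]-40,e[2]+40,1));zt=b[h.argmax()]+.5
    kk=k&(abs(W[...,2]-zt)<1.5)&sat
    q=W[kk]; lo,hi=np.percentile(q,1,0),np.percentile(q,99,0)
    m=marks(p,[e[:2]],zt,0,27)[0]
    print("tcp",np.round(e,1),"ztop-tcp",round(zt-e[2],1),"centre-tcp",np.round((lo+hi)/2-e,1)[:2],"ext",np.round(hi-lo,1),"yaw",np.round(m[:4],1))
E
python3 -c "
from h import *
held()"
```

```text
tcp [432.  114.4 155.7] ztop-tcp 12.5 centre-tcp [0.2 1.9] ext [47.  46.6  2.8] yaw [-104.7  -15.6   21.7 2571. ]
```

```bash
python3 -m jog '[[[30,-15,0],[0,0,-1],1],[[60,-30,0],[0,0,-2],1],[[92,-45,0],[0,0,-3],1],[[124,-60,0],[0,0,-4],1],[[156,-76,0],[0,0,-4],1],[[187,-92.4,0],[0,0,-4],1],[[187,-92.4,-25],[0,0,-4],1],[[187,-92.4,-50],[0,0,-4],1]]'
python3 -m jog '[[[0,0,0],[0,0,0],1],[[0,0,0],[0,0,0],1],[[0,0,0],[0,0,0],1],[[0,0,0],[0,0,0],1],[[0,0,0],[0,0,0],1],[[0,0,0],[0,0,0],1],[[0,0,0],[0,0,0],1],[[0,0,0],[0,0,0],1]]'
python3 - <<'E'
from h import *
p=capture("wrist");cv2.imwrite("pics/w4.png",p["color"]);held()
E
```

```text
time_s: 24.98
eef_pos: [621.0, 20.8, 105.5]
ee_rot: [0.001, 0.733, 0.681, 0.0]
force: [-0.6, 0.7, -0.7]
grip_width: 0.64
time_s: 25.65
eef_pos: [619.6, 22.0, 107.1]
ee_rot: [0.0, 0.732, 0.681, 0.0]
force: [-0.3, -0.1, -0.9]
grip_width: 0.646
tcp [619.6  22.  107. ] ztop-tcp 12.5 centre-tcp [0.3 1.9] ext [46.8 46.6  2.7] yaw [-21.3 -26.5  -2.  835. ]
```

View pics/w4.png

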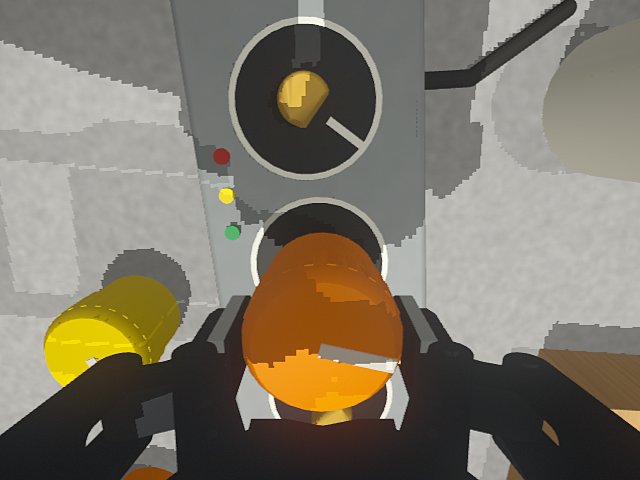

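The knob sits centred over dial 3. I insert gently.

```bash
python3 -m jog '[[[-0.5,0,-3],[0,0,0],1],[[-0.5,0,-6],[0,0,0],1],[[-0.5,0,-9],[0,0,0],1],[[-0.5,0,-11],[0,0,0],1],[[-0.5,0,-13],[0,0,0],1],[[-0.5,0,-15],[0,0,0],1],[[-0.5,0,-17],[0,0,0],1],[[-0.5,0,-17],[0,0,0],1]]'
```

```text
time_s: 26.42
eef_pos: [618.9, 22.0, 89.2]
ee_rot: [-0.0, 0.732, 0.681, -0.0]
force: [0.0, -1.0, -0.7]
grip_width: 0.643
```

```bash
python3 -m jog '[[[0,0,-3],[0,0,0],1],[[0,0,-6],[0,0,0],1],[[0,0,-9],[0,0,0],1],[[0,0,-12],[0,0,0],1],[[0,0,-15],[0,0,0],1],[[0,0,-17],[0,0,0],1],[[0,0,-18],[0,0,0],1],[[0,0,-18],[0,0,0],1]]'
```

```text
time_s: 27.08
eef_pos: [619.0, 22.1, 73.4]
ee_rot: [0.0, 0.732, 0.681, -0.0]
force: [-7.1, 0.1, 14.0]
grip_width: 0.644
```

```bash
python3 -m jog '[[[0,0,1],[0,0,0],0],[[0,0,1],[0,0,0],0],[[0,0,1],[0,0,0],0],[[0,0,1],[0,0,0],0],[[0,0,30],[0,0,0],0],[[0,0,65],[0,0,0],0],[[-25,-30,77],[0,0,1],0],[[-50,-60,77],[0,0,2],0]]'
python3 -m jog '[[[-27,-36,0],[0,0,1],0],[[-54,-72,0],[0,0,2],0],[[-81,-108,0],[0,0,2],0],[[-93,-125,0],[0,0,2],0],[[-93,-125,0],[0,0,2],0],[[-93,-125,0],[0,0,2],0],[[-93,-125,0],[0,0,2],0],[[-93,-125,0],[0,0,2],0]]'
python3 - <<'E'
from h import *
print(sensors.sense()["eef_pos"])
p=capture("top");t=tops(p,50,62,150);print("on unit");tops(p,80,92,150)
for c in t: 
  if c[6][1]>190 and c[2]<30 and c[1]>-250: print(np.round(c[:2],1),np.round(marks(p,[c[:2]],56,3,26,110)[0][:4],1))
p=capture("wrist");cv2.imwrite("pics/w5.png",p["color"]);t=tops(p,53,60,1500)
for a in t:
  if a[6][1]>100: print(np.round(marks(p,[a[:2]],56,4,26)[0][:4],1))
E
```

```text
time_s: 27.75
eef_pos: [570.2, -38.1, 151.9]
ee_rot: [0.003, 0.719, 0.695, 0.002]
force: [0.2, -0.6, -0.5]
grip_width: 1.003
time_s: 28.42
eef_pos: [476.6, -162.2, 148.6]
ee_rot: [-0.0, 0.708, 0.707, 0.0]
force: [0.1, 0.2, 0.8]
grip_width: 1.004
[ 476.58101514 -162.19237051  148.62657285]
x 745.7 y 215.4 r 27.8 z 56.0 yaw 125.6 nw 38 hsv [143. 174. 125.] A 412
x 674.2 y -197.6 r 28.0 z 56.1 yaw -30.4 nw 13 hsv [ 14. 224. 224.] A 437
x 498.4 y -13.1 r 27.9 z 56.2 yaw -73.8 nw 8 hsv [ 23. 227. 133.] A 452
on unit
x 620.4 y 22.1 r 28.0 z 86.1 yaw -19.1 nw 11 hsv [ 14. 228. 225.] A 466
[ 674.2 -197.6] [-3.100e+01 -2.720e+01  9.000e-01  1.558e+03]
[498.4 -13.1] [-71.3 -61.5   1.3 753. ]
x 496.9 y -28.4 r 21.7 z 56.0 yaw -21.1 nw 189 hsv [ 26. 255. 156.] A 1620
x 476.5 y -163.5 r 26.5 z 56.2 yaw 86.1 nw 378 hsv [ 17. 200. 224.] A 5631
x 669.7 y -196.1 r 26.2 z 56.2 yaw -39.2 nw 16 hsv [ 18. 255. 220.] A 2863
[-20.7 -71.8  -7.3 306. ]
[8.660e+01 8.870e+01 5.000e-01 1.718e+03]
[-38.2 -78.2  -3.3  91. ]
```

View pics/w5.png

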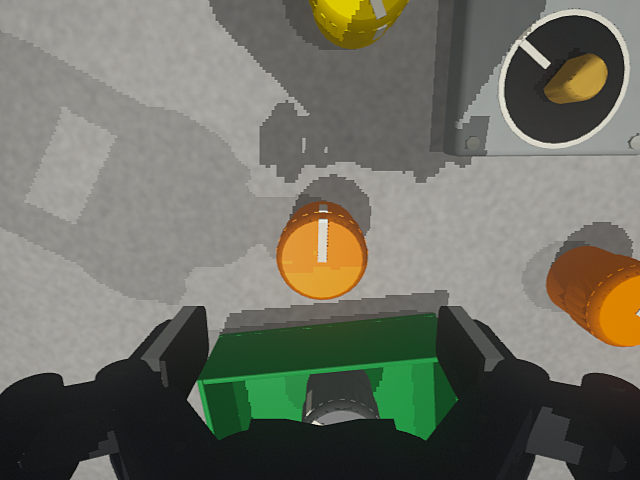

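Knob B is at (322,248), pointer at yaw 88.5°. The first fitted knob stands at top z 86.1, so it is home. I grasp knob B.

```bash
python3 -m jog '[[[0.5,-2.5,-30],[0,0,0],0],[[0.5,-2.5,-60],[0,0,0],0],[[0.5,-2.5,-90],[0,0,0],0],[[0.5,-2.5,-106],[0,0,0],0],[[0.5,-2.5,-106],[0,0,0],0],[[0.5,-2.5,-106],[0,0,0],0],[[0.5,-2.5,-106],[0,0,0],1],[[0.5,-2.5,-106],[0,0,0],1]]' 40
python3 -m jog '[[[0,0,0],[0,0,0],1],[[0,0,0],[0,0,0],1],[[0,0,0],[0,0,0],1],[[0,0,0],[0,0,0],1],[[0,0,0],[0,0,0],1],[[0,0,0],[0,0,0],1],[[0,0,0],[0,0,0],1],[[0,0,0],[0,0,0],1]]'
python3 -m jog '[[[0,0,20],[0,0,0],1],[[0,0,50],[0,0,0],1],[[0,0,85],[0,0,0],1],[[0,0,115],[0,0,0],1],[[0,0,115],[0,0,0],1],[[0,0,115],[0,0,0],1],[[0,0,115],[0,0,0],1],[[0,0,115],[0,0,0],1]]'
python3 -c "
from h import *
held()"
```

```text
time_s: 29.18
eef_pos: [477.4, -165.7, 44.1]
ee_rot: [0.001, 0.708, 0.706, 0.0]
force: [0.6, -0.0, -0.7]
grip_width: 0.751
time_s: 29.85
eef_pos: [477.3, -165.8, 44.2]
ee_rot: [0.001, 0.708, 0.706, 0.0]
force: [-0.5, 0.9, 7.2]
grip_width: 0.642
time_s: 30.52
eef_pos: [476.0, -165.1, 156.6]
ee_rot: [-0.001, 0.708, 0.706, -0.0]
force: [-0.7, -0.8, -1.8]
grip_width: 0.64
tcp [ 476.  -165.1  156.6] ztop-tcp 12.5 centre-tcp [0.3 2.1] ext [46.1 45.5  2.3] yaw [-90.  -28.9  21.9 275. ]
```

```bash
python3 -m jog '[[[18,13,0],[0,0,6.8],1],[[36,26,0],[0,0,13.6],1],[[54,39,0],[0,0,20.4],1],[[72,52,0],[0,0,27.2],1],[[90,65,0],[0,0,34],1],[[108,78,0],[0,0,40.8],1],[[126,91,0],[0,0,47.6],1],[[143.5,102,0],[0,0,54.4],1]]'
python3 -m jog '[[[0,0,0],[0,0,0],1],[[0,0,-25],[0,0,0],1],[[0,0,-49],[0,0,0],1],[[0,0,-49],[0,0,0],1],[[0,0,-49],[0,0,0],1],[[0,0,-49],[0,0,0],1],[[0,0,-49],[0,0,0],1],[[0,0,-49],[0,0,0],1]]'
python3 - <<'E'
from h import *
held();q=sensors.sense()["ee_rot"];print(np.degrees(2*np.arctan2(q[2],q[1])))
E
```

```text
time_s: 31.23
eef_pos: [620.5, -62.4, 156.4]
ee_rot: [-0.001, 0.304, 0.953, 0.0]
force: [0.3, 0.0, -1.3]
grip_width: 0.642
time_s: 31.9
eef_pos: [620.5, -63.8, 110.1]
ee_rot: [0.001, 0.307, 0.952, -0.0]
force: [0.4, 0.0, -1.3]
grip_width: 0.641
tcp [620.5 -63.8 110.1] ztop-tcp 11.5 centre-tcp [-1.7  1.5] ext [46.9 47.1  2.7] yaw [ -23.7 -111.3  -21.9 2547. ]
144.23987846410628
```

```bash
python3 -m jog '[[[-1,0.8,-3],[0,0,0],1],[[-1,0.8,-6],[0,0,0],1],[[-1,0.8,-9],[0,0,0],1],[[-1,0.8,-12],[0,0,0],1],[[-1,0.8,-14],[0,0,0],1],[[-1,0.8,-16],[0,0,0],1],[[-1,0.8,-18],[0,0,0],1],[[-1,0.8,-20],[0,0,0],1]]'
```

```text
time_s: 32.62
eef_pos: [619.1, -62.7, 88.6]
ee_rot: [0.0, 0.307, 0.952, -0.0]
force: [0.1, -0.8, -1.7]
grip_width: 0.638
```

```bash
python3 -m jog '[[[0,0,-3],[0,0,0],1],[[0,0,-6],[0,0,0],1],[[0,0,-9],[0,0,0],1],[[0,0,-12],[0,0,0],1],[[0,0,-14],[0,0,0],1],[[0,0,-15],[0,0,0],1],[[0,0,-16.5],[0,0,0],1],[[0,0,-16.5],[0,0,0],1]]'
```

```text
time_s: 33.28
eef_pos: [619.1, -62.7, 74.2]
ee_rot: [0.0, 0.307, 0.952, -0.0]
force: [-8.7, 1.2, 15.9]
grip_width: 0.641
```

```bash
python3 -m jog '[[[0,0,1],[0,0,0],0.15],[[0,0,1],[0,0,0],0.15],[[0,0,1],[0,0,0],0.15],[[0,0,1],[0,0,0],0.15],[[0,0,30],[0,0,0],0.15],[[0,0,65],[0,0,-4],0],[[10,-25,76],[0,0,-10],0],[[20,-50,76],[0,0,-16],0]]'
python3 -m jog '[[[9,-22,0],[0,0,-6],0],[[18,-44,0],[0,0,-12],0],[[27,-66,0],[0,0,-18],0],[[35,-85,0],[0,0,-24],0],[[35,-85,0],[0,0,-31],0],[[35,-85,0],[0,0,-38],0],[[35,-85,0],[0,0,-38],0],[[35,-85,0],[0,0,-38],0]]'
python3 - <<'E'
from h import *
s=sensors.sense();q=s["ee_rot"];print(s["eef_pos"],np.degrees(2*np.arctan2(q[2],q[1])))
p=capture("top");print("on unit");tops(p,80,92,150)
p=capture("wrist");cv2.imwrite("pics/w6.png",p["color"]);t=tops(p,53,60,1500)
for a in t:
  if a[6][1]>100: print(np.round(marks(p,[a[:2]],56,4,26)[0][:4],1))
E
```

```text
time_s: 33.95
eef_pos: [640.7, -112.8, 152.4]
ee_rot: [0.003, 0.438, 0.899, 0.0]
force: [0.6, -0.9, -0.2]
grip_width: 0.996
time_s: 34.62
eef_pos: [674.0, -197.6, 147.9]
ee_rot: [-0.0, 0.704, 0.71, -0.0]
force: [-0.1, 0.4, -0.0]
grip_width: 1.003
[ 674.02096899 -197.63609872  147.93097864] 90.46566931119413
on unit
x 620.4 y 22.5 r 28.0 z 86.2 yaw -22.2 nw 8 hsv [ 12. 229. 143.] A 470
x 618.9 y -61.7 r 28.2 z 86.2 yaw nan nw 0 hsv [ 11. 230. 138.] A 468
x 673.3 y -196.8 r 26.3 z 56.2 yaw -30.6 nw 359 hsv [ 17. 199. 215.] A 5700
[-3.130e+01 -2.650e+01  1.200e+00  1.875e+03]
```

View pics/w6.png

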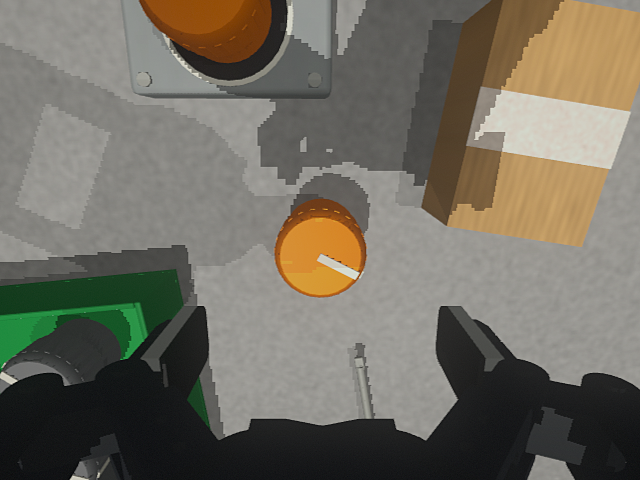

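Knob C is at (320,248) with its pointer at −27°. The fingers are clear of the carton and the screwdriver.

```bash
python3 -m jog '[[[0,-0.8,-30],[0,0,0],0],[[0,-0.8,-60],[0,0,0],0],[[0,-0.8,-90],[0,0,0],0],[[0,-0.8,-104.5],[0,0,0],0],[[0,-0.8,-104.5],[0,0,0],0],[[0,-0.8,-104.5],[0,0,0],0],[[0,-0.8,-104.5],[0,0,0],1],[[0,-0.8,-104.5],[0,0,0],1]]' 40
python3 -m jog '[[[0,0,0],[0,0,0],1],[[0,0,0],[0,0,0],1],[[0,0,0],[0,0,0],1],[[0,0,0],[0,0,0],1],[[0,0,0],[0,0,0],1],[[0,0,0],[0,0,0],1],[[0,0,0],[0,0,0],1],[[0,0,0],[0,0,0],1]]'
python3 -m jog '[[[0,0,20],[0,0,0],1],[[0,0,50],[0,0,0],1],[[0,0,85],[0,0,0],1],[[0,0,115],[0,0,0],1],[[0,0,115],[0,0,0],1],[[0,0,115],[0,0,0],1],[[0,0,115],[0,0,0],1],[[0,0,115],[0,0,0],1]]'
python3 -c "
from h import *
held()"
```

```text
time_s: 35.38
eef_pos: [675.0, -198.9, 46.1]
ee_rot: [0.002, 0.705, 0.709, 0.001]
force: [-0.3, 0.0, 0.9]
grip_width: 0.746
time_s: 36.05
eef_pos: [674.9, -198.9, 46.0]
ee_rot: [0.002, 0.705, 0.709, 0.001]
force: [-1.4, 0.2, 6.3]
grip_width: 0.644
time_s: 36.72
eef_pos: [673.5, -198.3, 157.0]
ee_rot: [-0.001, 0.706, 0.709, -0.0]
force: [-0.1, 0.2, -1.1]
grip_width: 0.644
tcp [ 673.5 -198.3  157. ] ztop-tcp 10.5 centre-tcp [0.2 2. ] ext [46.3 46.2  2.5] yaw [-104.5  -15.3   21.4 3091. ]
```

```bash
python3 -m jog '[[[-7,38,0],[0,0,-2],1],[[-14,76,0],[0,0,-4],1],[[-21,114,0],[0,0,-6],1],[[-28,152,0],[0,0,-8],1],[[-35,190,0],[0,0,-10],1],[[-42,228,0],[0,0,-12],1],[[-49,266,0],[0,0,-13],1],[[-55,305.6,0],[0,0,-13],1]]'
python3 -m jog '[[[0,0,0],[0,0,0],1],[[0,0,-25],[0,0,0],1],[[0,0,-48],[0,0,0],1],[[0,0,-48],[0,0,0],1],[[0,0,-48],[0,0,0],1],[[0,0,-48],[0,0,0],1],[[0,0,-48],[0,0,0],1],[[0,0,-48],[0,0,0],1]]'
python3 - <<'E'
from h import *
held();q=sensors.sense()["ee_rot"];print(np.degrees(2*np.arctan2(q[2],q[1])))
E
```

```text
time_s: 37.43
eef_pos: [618.0, 108.7, 157.8]
ee_rot: [-0.001, 0.782, 0.624, -0.001]
force: [0.8, 0.3, -0.9]
grip_width: 0.639
time_s: 38.1
eef_pos: [619.6, 107.0, 112.0]
ee_rot: [0.001, 0.781, 0.624, 0.001]
force: [0.3, 0.4, -1.0]
grip_width: 0.641
tcp [619.6 107.  112. ] ztop-tcp 10.5 centre-tcp [0.6 1.9] ext [46.4 46.1  2.4] yaw [-3.700e+01 -3.490e+01  5.000e-01  1.733e+03]
77.24421354278617
```

```bash
python3 -m jog '[[[-1,0.3,-3],[0,0,0],1],[[-1,0.3,-6],[0,0,0],1],[[-1,0.3,-9],[0,0,0],1],[[-1,0.3,-12],[0,0,0],1],[[-1,0.3,-14],[0,0,0],1],[[-1,0.3,-16],[0,0,0],1],[[-1,0.3,-18],[0,0,0],1],[[-1,0.3,-20],[0,0,0],1]]'
```

```text
time_s: 38.82
eef_pos: [618.1, 107.4, 90.5]
ee_rot: [0.0, 0.781, 0.624, -0.0]
force: [0.1, -0.4, -0.1]
grip_width: 0.645
```

```bash
python3 -m jog '[[[0,0,-3],[0,0,0],1],[[0,0,-6],[0,0,0],1],[[0,0,-9],[0,0,0],1],[[0,0,-12],[0,0,0],1],[[0,0,-14],[0,0,0],1],[[0,0,-15],[0,0,0],1],[[0,0,-16.5],[0,0,0],1],[[0,0,-16.5],[0,0,0],1]]'
```

```text
time_s: 39.48
eef_pos: [618.0, 107.5, 75.9]
ee_rot: [0.0, 0.781, 0.624, 0.0]
force: [-7.8, 0.2, 13.0]
grip_width: 0.64
```

Home. Release, rise and retreat towards the base, then check the whole scene.

```bash
python3 -m jog '[[[0,0,1],[0,0,0],0.15],[[0,0,1],[0,0,0],0.15],[[0,0,1],[0,0,0],0.15],[[0,0,1],[0,0,0],0.15],[[0,0,30],[0,0,0],0.15],[[0,0,65],[0,0,0],0],[[0,0,105],[0,0,0],0],[[0,0,145],[0,0,0],0]]'
python3 -m jog '[[[-35,-5,20],[0,0,0],0],[[-70,-10,40],[0,0,0],0],[[-105,-15,60],[0,0,0],0],[[-140,-20,60],[0,0,0],0],[[-175,-25,60],[0,0,0],0],[[-210,-30,60],[0,0,0],0],[[-245,-35,60],[0,0,0],0],[[-270,-40,60],[0,0,0],0]]'
python3 -m jog '[[[0,0,0],[0,0,0],0],[[0,0,0],[0,0,0],0],[[0,0,0],[0,0,0],0],[[0,0,0],[0,0,0],0],[[0,0,0],[0,0,0],0],[[0,0,0],[0,0,0],0],[[0,0,0],[0,0,0],0],[[0,0,0],[0,0,0],0]]'
python3 - <<'E'
from h import *
p=capture("top");print("high");tops(p,80,92,150);print("cap");tops(p,160,182,20)
print("low");tops(p,50,63,150)
cv2.imwrite("pics/t3.png",cv2.resize(p["color"][120:370,130:560],None,fx=1.8,fy=1.8,interpolation=cv2.INTER_CUBIC))
p=capture("side");cv2.imwrite("pics/s3.png",p["color"])
E
```

```text
time_s: 40.15
eef_pos: [617.7, 107.4, 220.5]
ee_rot: [-0.0, 0.781, 0.624, -0.0]
force: [0.5, -0.5, -0.2]
grip_width: 1.003
time_s: 40.82
eef_pos: [345.7, 67.5, 279.0]
ee_rot: [-0.0, 0.781, 0.624, -0.0]
force: [1.0, 0.5, 0.2]
grip_width: 1.001
time_s: 41.48
eef_pos: [348.2, 67.4, 279.1]
ee_rot: [-0.0, 0.781, 0.624, -0.0]
force: [-0.0, -0.1, -0.3]
grip_width: 0.997
high
x 619.4 y 107.3 r 27.8 z 86.0 yaw -40.5 nw 8 hsv [ 13. 232. 218.] A 470
x 620.2 y 22.2 r 27.9 z 86.1 yaw -18.4 nw 9 hsv [ 14. 228. 219.] A 473
x 619.1 y -62.2 r 27.8 z 86.3 yaw 144.7 nw 12 hsv [ 14. 226. 218.] A 463
cap
x 500.7 y 310.1 r 18.1 z 172.9 yaw nan nw 2 hsv [  1. 233. 201.] A 238
low
x 823.6 y -106.9 r 24.9 z 60.8 yaw -110.8 nw 65 hsv [ 15. 138. 197.] A 165
x 745.5 y 215.0 r 27.7 z 55.9 yaw 122.2 nw 37 hsv [143. 174. 120.] A 427
x 498.5 y -13.4 r 28.0 z 56.2 yaw -70.4 nw 14 hsv [ 26. 226. 218.] A 460
x 480.7 y -651.9 r 62.8 z 60.4 yaw nan nw 0 hsv [18. 32. 33.] A 680
x 516.5 y -690.0 r 34.1 z 60.7 yaw nan nw 0 hsv [23. 30. 30.] A 165
x 491.7 y -290.6 r 28.3 z 60.0 yaw 170.5 nw 47 hsv [ 16.  20. 125.] A 341
x 489.8 y -353.7 r 28.6 z 60.0 yaw -30.0 nw 33 hsv [ 15.  22. 123.] A 335
x 321.8 y -636.4 r 56.1 z 60.4 yaw nan nw 0 hsv [ 15. 161. 180.] A 737
x 307.8 y -692.2 r 32.5 z 60.7 yaw nan nw 0 hsv [ 15. 160. 191.] A 323
x 159.7 y -643.6 r 58.0 z 60.4 yaw nan nw 0 hsv [20. 29. 33.] A 1180
```

View pics/t3.png

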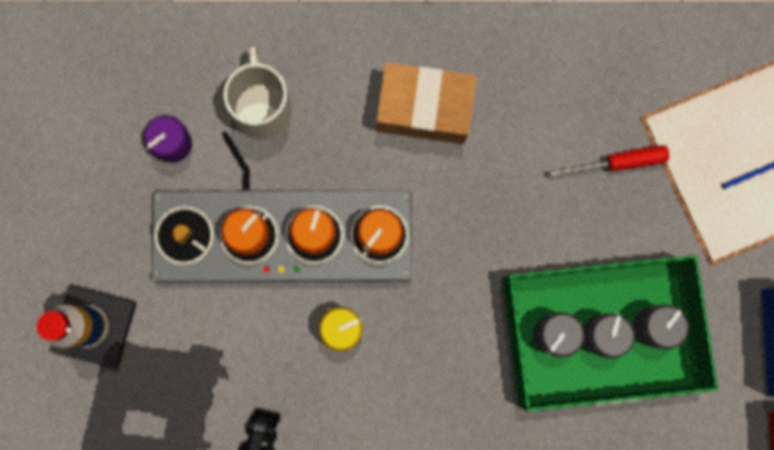

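View pics/s3.png

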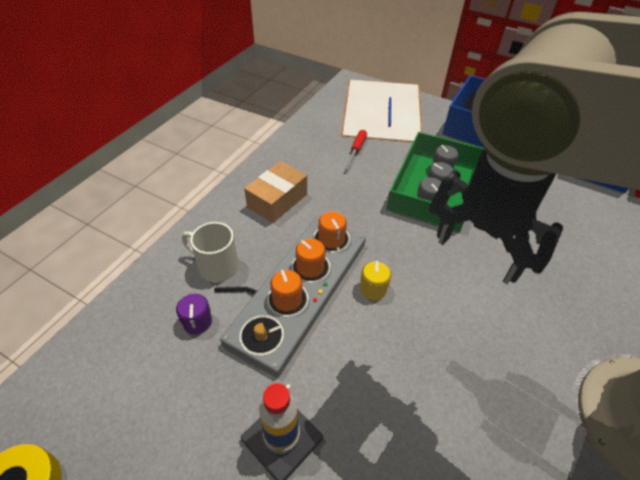

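```bash
python3 -c "
from rig import ctrl
print(ctrl.finish_job())"
```

```text
the job is handed in; nothing more can be done
None
```

I handed the job in at about 41 s on the robot's clock; no verdict came back.

- **Old knobs:** I pulled the three worn grey knobs off shafts 2, 3 and 4. All three stand in the green bin in the last top and side pictures.
- **Contact cleaner:** With all the shafts bare, I pressed the cap once. It bottomed out about 8 mm down at 17 N, and its top then read 173 mm again, so it sprang back fully.
- **New knobs:** I fitted the three orange knobs I found on shafts 2, 3 and 4. Each slid down with almost no force and seated at 13–16 N before I let go.
- **Knocked knob:** One new knob was knocked a few centimetres aside during the run. I found it again and fitted it.

**Last checks:**
- The three fitted knobs' tops are at 86.0–86.3 mm, where a knob fully home should be (86 mm).
- Their pointers read −40.5°, −18.4° and 144.7°, against marks at about −40°, −17° and 143°.
- The mug, carton and screwdriver look unmoved, and the gripper is open and clear of everything.

**Disagreements:** The wrist camera placed knob tops about 2 mm off compared with the top camera. Its pointer readings on a held knob were several degrees off and unreliable. I relied instead on the readings taken before grasping, the pose at which the first knob went home, and the insertion forces.

**Not checked:** I saw no fourth orange knob in any picture, but the strip right beside the robot's base was never fully in view.

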